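Press the wine key home in its case on the bar cart

ROBOT

A 7-joint arm with a two-finger parallel gripper is mounted at the origin on the work surface. World frame = base frame: x ahead of the robot, y to its left, z up, the work surface at z = 0. Lengths are in m, angles in rad, forces in N, time in s.
With the tool pointing down it reaches from about 0.425 to 0.975 m from the base axis. Payload 16.7 kg.
Tool frame: the origin (TCP) lies midway between the tips of the shut fingers; the grasp point (between the pads) lies 19 mm behind it (robot.tcp_to_grasp is the distance from the TCP to the grasp point, in m); z points along the fingers, y is the line along which they close (so a half turn about z gives the same grasp; the last joint's range is limited). The gripper opens to 85 mm and grips with 20 to 120 N. Pads are 22 mm wide; open, the fingers measure 114 mm over their backs; the gripper's body (76 mm by 85 mm) begins 54 mm behind the grasp point. The pads swing forward as they close: fully open they stand 13 mm farther back than shut.
Start: joints at [1.065, 0.426, 0.074, 1.606, -0.034, 1.111, -0.067], TCP at [0.236, -0.632, 0.231] pointing down, gripper open.
Joint ranges: [-2.85, 2.85], [-0.5, 2.14], [-1.23, 1.37], [0.21, 2.46], [-1.02, 4.16], [0.16, 2.05], [-2.73, 2.73]. Speed limits (rad/s): [1.89, 1.89, 2.39, 2.39, 3.01, 3.01, 3.01].

INTERFACE

Orientations are given as a unit quaternion [x, y, z, w].
In Python, from workcell import robot, viewer, spotter gives the robot as it stands.
- The arm moves only by the tool send_rows, never from a script. Its argument "motion" is a list that holds one entry, the list of rows, each a list of 5 numbers: the finger opening in m, from 0 to 0.0854, then the shift along the tool's x, y, z in m, then the turn about the tool's z in degrees. A call has 1 to 5 rows; each row is the pose to reach, as a shift and turn from the pose commanded when the call began, along the tool's axes at that moment; what a row does not reach only later rows make up. A row lasts 1/8 s, in which the tool goes at most 62.5 mm and 10.7 degrees, less where a joint would pass 70% of its speed; a pose out of reach is approached as far as the arm can. A call with a gripper value outside its range is refused whole. The fingers move at their own pace and stop on an object; "force" is the grip in N (left out, the last holds). Time passes only in rows, so rows that repeat a pose let the fingers close. It gives the time, the measured TCP pose, the force, the opening and the grip force at its end, in the units of the state.
- robot.observe(): the state, without advancing time (a new reading comes with each control period).
- viewer.snapshot(name): name is "scene" or "top" or "wrist"; returns a dict with "image" (480x640x3 uint8, red, green, blue), "fx", "fy", "cx", "cy" (pixels), "R" (3x3) and "t" (3): a world point X has camera coordinates R X + t. Camera axes: x right, y down, z forward; pixel columns grow to the right and rows downward; lengths in m; the calibration is good to about 2 mm. A picture is of the moment at which its call begins. There is no depth.
- robot.close_job(): hands the job in; it is judged then, once.
Trained networks look in a picture, given as the dict that the camera call returned (one of the last four; its "shot" number tells which), for a name from the list of things; names that differ only in an ending like _2 or _b are one class to them, and where a whole thing is asked for, a point or a joint stands for the part that bears it (a point fixed in the world has none). Each returns a list of dicts, best first, with "conf" (0 to 1); they miss things now and then, are a little off and sometimes report something else, mostly with a low value. They report only what shows in the picture. A call takes as long as a camera call. They do not tell look-alikes from the thing itself.
- spotter.regions_of(picture, target): "pixels" (480x640 bool, what is visible of it) and "box" ([centre column, centre row, width, height] as shares, 0 to 1, of the picture: columns of its width, rows of its height, round what is visible of it).
- spotter.mark_of(picture, target): "location" ([column, row] as shares, 0 to 1, of the picture: columns of its width, rows of its height: a listed point, or the origin of a listed thing).
The state is a dict: "clock": time; "joint_positions": joint angles; "dq": joint speeds; "joint_efforts": joint torques, N m; "ee_pos": TCP position; "ee_rot": TCP orientation; "contact_force": force on the tool from outside, world axes, zero at the start; "wrist_torque": the same for the moment, N m; "width": opening from 0.0 (shut) to 1.0 (fully open); "gripper_force": force on a finger pad.
Only numpy, scipy, OpenCV 4.12 (cv2) and the standard library are available. Lean on these libraries where they do the work, as an engineer would, in place of code of your own. Each camera call takes 0.05 s, during which the arm holds its last target. There are 200 camera calls.

TASK

Put the folded steel wine key away: set it upright, spiral side up as it already stands, into the long green-floored cutout of the cream bar-tool case and press it down between the two pairs of grey rubber pads until it sits fully home on the cutout's floor, then let go. Press it in, do not drop or throw it, and leave the bottle opener and the glass carafe where they are.

Things in the scene. Friction and masses are not known exactly. Their poses are not given: they have to be found in the camera images.
- wine_key: Folded steel wine key standing on its edge on the cart top: 118 mm long (x), 18 thick (y, flat cheeks to grip), 30 high (z up), 0.15 kg. Spiral shows in its pressable top edge. Origin: centre of underside. Lowest 6 mm tapers to a 13 mm foot. Fits either way round. Set in loosely it rests on the pads about 7 mm above the floor; a push of about 10 N (20 N off-centre) seats it, its top 6 mm above the case.
- cutout (a point): Centre of the long cutout's mouth, on the fixed case's top, 30 mm above the cart top; x along it, y across, z up. Cutout 140 x 42 mm, 24 deep; at each end two sprung pads with sloped tops close it to 12 mm and give way sideways. A 52 mm wide (x) finger notch, as deep, crosses its middle to 49 mm either side. Case 202 mm square, centre 45 mm to +y; its round and short cutouts are for other tools.
- opener: Bystander: flat bottle opener, walnut handle and brass head, lying flat, 95 mm long (its x), 26 wide, 8 thick. Origin: centre of underside. It and the key lie at least 120 mm apart in x, either one nearer the robot.
- carafe: Bystander: clear glass carafe, standing, 84 mm across, 140 mm high, 0.4 kg. Origin: centre of underside. (A brass jigger and a blue canister with cork top also stand out of the way near the cart's far edge.)
There are look-alikes about, which are no part of the job. Leave any brown or turquoise look-alike of the wine_key alone.

How it is judged:
By the outcome, as a careful person would: the job done as asked, in the order asked, and still so for the second after the job is handed in, with the robot touching nothing.
It also fails if it takes over 35 s, if anything falls off the work surface, if the arm or the gripper's body presses on something with over 40 N, if the wrist force passes 120 N, or if a joint passes its speed limit or range.

## Working session

There is one attempt and no reset: what is moved stays moved. The work goes in short steps, Python scripts to look and compute and a tool call to move; the robot and the scene stay as the last step left them, time stands still between calls to the robot, and variables do not carry over. Pictures are saved under pics/ and viewed, at most 10 in all, crops included, and the job is handed in when it is done.

Besides the shell and the picture viewer there is one more tool, called after "Call:" in YAML: its name, and indented under it one key for each argument. send_rows: Moves the arm, as the interface text tells. Its arguments: {"type":"object","properties":{"motion":{"type":"array"},"force":{"type":"number"}},"required":["motion"]}

```bash
mkdir -p pics; cat > h.py <<'E'
import numpy as np, cv2
from workcell import robot, viewer, spotter
def ray(p,u,v,z):
    R=np.array(p["R"]);t=np.array(p["t"])
    c=-R.T@t; d=R.T@np.array([(u-p["cx"])/p["fx"],(v-p["cy"])/p["fy"],1])
    return c+d*(z-c[2])/d[2]
def save(p,n): cv2.imwrite(f"pics/{n}.png",cv2.cvtColor(p["image"],cv2.COLOR_RGB2BGR))
E
python3 - <<'E'
from h import *
s=robot.observe(); print({k:np.round(v,3).tolist() for k,v in s.items()}, robot.tcp_to_grasp)
for n in ["top","scene"]:
    p=viewer.snapshot(n); save(p,n+"0"); print(n,np.round(-np.array(p["R"]).T@p["t"],3))
    for t,z in [("wine_key",0),("cutout",.03),("opener",0),("carafe",0)]:
        for m in spotter.mark_of(p,t)[:4]:
            u,v=m["location"][0]*640,m["location"][1]*480; print(t,round(m["conf"],2),round(u),round(v),np.round(ray(p,u,v,z),3))
E
```

```text
{'clock': 0.0, 'joint_positions': [1.065, 0.427, 0.074, 1.607, -0.034, 1.111, -0.067], 'dq': [-0.001, 0.001, -0.0, 0.001, 0.001, -0.002, -0.002], 'joint_efforts': [-0.001, -94.985, 3.761, -46.351, 0.019, 0.01, 0.0], 'ee_pos': [0.236, -0.632, 0.231], 'ee_rot': [0.984, 0.177, -0.0, -0.001], 'contact_force': [-0.568, -0.211, -0.154], 'wrist_torque': [-0.017, 0.008, -0.052], 'gripper_force': 0.0, 'width': 1.002} 0.0187
top [0.336 0.12  1.282]
wine_key 0.93 371 176 [ 0.743 -0.028  0.   ]
wine_key 0.7 163 230 [0.662 0.438 0.   ]
wine_key 0.59 308 223 [0.649 0.121 0.   ]
cutout 0.62 487 255 [ 0.537 -0.251  0.03 ]
cutout 0.38 225 289 [0.515 0.306 0.03 ]
scene [1.535 0.373 0.675]
wine_key 0.84 476 298 [0.649 0.438 0.   ]
wine_key 0.71 234 287 [ 0.738 -0.034  0.   ]
wine_key 0.69 318 272 [0.647 0.118 0.   ]
cutout 0.65 182 213 [ 0.539 -0.249  0.03 ]
cutout 0.43 421 256 [0.576 0.322 0.03 ]
opener 0.7 325 227 [0.466 0.084 0.   ]
carafe 0.72 421 250 [0.509 0.317 0.   ]
```

View pics/top0.png

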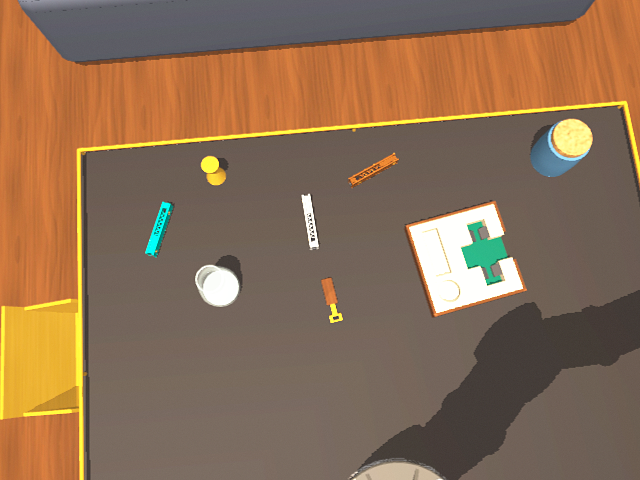

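View pics/scene0.png

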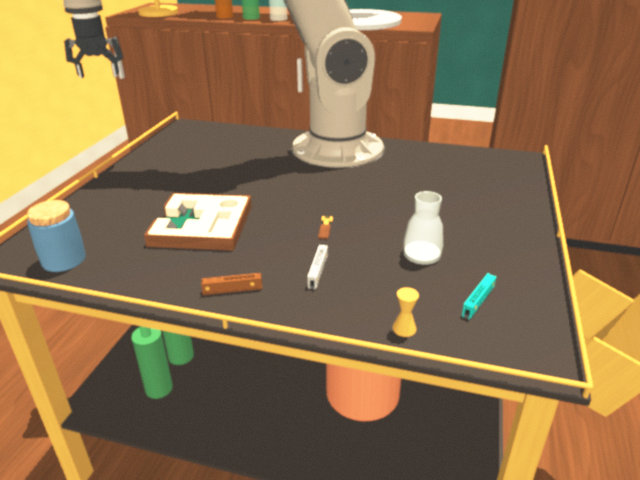

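The steel key is the light one at top-view pixel (311,222), running near-lengthwise in x. The green cutout is at (486,254), its long axis from (476,226) to (497,281). The brown key (373,170) and turquoise key (159,230) are look-alikes. Next I'll measure both angles.

```bash
python3 - <<'E'
from h import *
p=viewer.snapshot("top"); img=p["image"]
for r in spotter.regions_of(p,"wine_key"):
    m=r["pixels"]; v,u=np.nonzero(m); print(round(r["conf"],2),u.mean(),v.mean(),m.sum())
    if abs(u.mean()-310)<15:
        pts=np.array([ray(p,a,b,.03)[:2] for a,b in zip(u,v)],np.float32)
        rc=cv2.minAreaRect(pts); bx=cv2.boxPoints(rc); print("key rect",rc); 
        # bright top only
        k=img[v,u].min(1)>200; q=pts[k]; print(k.sum(),cv2.minAreaRect(q))
        c=np.cov(pts.T);w,V=np.linalg.eigh(c); print("axis",np.degrees(np.arctan2(V[1,1],V[0,1])))
hsv=cv2.cvtColor(img,cv2.COLOR_RGB2HSV)
def rect(mask,z,n):
    cs,_=cv2.findContours(mask.astype(np.uint8),cv2.RETR_EXTERNAL,cv2.CHAIN_APPROX_NONE); c=max(cs,key=cv2.contourArea)[:,0]
    pts=np.array([ray(p,a,b,z)[:2] for a,b in c],np.float32); print(n,len(c),cv2.minAreaRect(pts),np.round(cv2.boxPoints(cv2.minAreaRect(pts)),3).tolist())
roi=np.zeros(img.shape[:2],bool); roi[190:330,395:535]=1
rect((img.min(2)>150)&roi,.03,"case cream")
rect((hsv[...,0]>55)&(hsv[...,0]<95)&(hsv[...,1]>120)&roi,.006,"green")
c=img[180:330,290:540]; cv2.imwrite("pics/crop.png",cv2.cvtColor(cv2.resize(c,None,fx=3.2,fy=3.2,interpolation=cv2.INTER_CUBIC),cv2.COLOR_RGB2BGR))
E
```

```text
0.91 373.2809187279152 169.91519434628975 566
0.63 159.1206896551724 229.94482758620688 580
0.59 310.42391304347825 222.66739130434783 460
key rect ((0.6440548300743103, 0.11644057184457779), (0.12161090224981308, 0.019863776862621307), 3.0949759483337402)
347 ((0.6467158198356628, 0.11729953438043594), (0.11642785370349884, 0.017874334007501602), 3.8773298263549805)
axis -176.28387477741157
case cream 501 ((0.5365350842475891, -0.2033180594444275), (0.19115936756134033, 0.19179975986480713), 10.314860343933105) [[0.42500001192092896, -0.12600000202655792], [0.46000000834465027, -0.3149999976158142], [0.6480000019073486, -0.2809999883174896], [0.6129999756813049, -0.09200000017881393]]
green 216 ((0.5469745993614197, -0.2519111931324005), (0.13536380231380463, 0.09046017378568649), 10.308514595031738) [[0.47200000286102295, -0.2199999988079071], [0.4880000054836273, -0.3089999854564667], [0.621999979019165, -0.2840000092983246], [0.6050000190734863, -0.19499999284744263]]
```

View pics/crop.png

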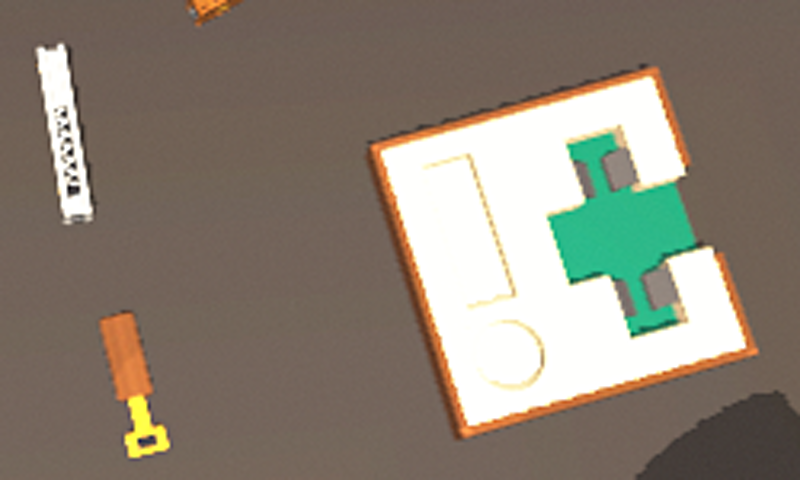

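The crop agrees with the measurements: key at about (0.646, 0.118) with its axis at 3.5°, cutout at about (0.542, -0.249) with its axis at 10.3°. The tool's x axis now points at 20.4° in the world. I'm moving above the key.

Call:
send_rows:
  motion:
    - [[0.085,0.046,-0.04,0,0],[0.085,0.092,-0.08,0,0],[0.085,0.138,-0.12,0,0],[0.085,0.184,-0.16,0,0],[0.085,0.23,-0.2,0,0]]

```text
clock: 1.23
ee_pos: [0.3821, -0.363, 0.2316]
ee_rot: [0.984, 0.177, 0.0, 0.0]
contact_force: [2.0, 0.2, -0.7]
width: 0.998
gripper_force: 0.0
```

Call:
send_rows:
  motion:
    - [[0.085,0.046,-0.04,0,0],[0.085,0.092,-0.08,0,0],[0.085,0.138,-0.12,0,0],[0.085,0.184,-0.16,0,0],[0.085,0.23,-0.2,0,0]]

```text
clock: 1.85
ee_pos: [0.5279, -0.0953, 0.2317]
ee_rot: [0.984, 0.177, 0.0, 0.0]
contact_force: [0.2, -1.3, -0.6]
width: 0.992
gripper_force: 0.0
```

Call:
send_rows:
  motion:
    - [[0.085,0.046,-0.04,0,0],[0.085,0.092,-0.08,0,5],[0.085,0.138,-0.12,0,10],[0.085,0.186,-0.16,0,17],[0.085,0.186,-0.16,0,17]]

```text
clock: 2.48
ee_pos: [0.6462, 0.1237, 0.2308]
ee_rot: [0.999, 0.032, -0.0, -0.001]
contact_force: [0.1, -1.2, -0.4]
width: 0.993
gripper_force: 0.0
```

```bash
cat >> h.py <<'E'
from scipy.spatial.transform import Rotation as Ro
def toolang(s): 
    x=Ro.from_quat(s["ee_rot"]).as_matrix()[:,0]; return np.degrees(np.arctan2(x[1],x[0]))
def shift(s,target,ang):
    "tool-axes shift and turn to bring the TCP over target xyz with tool x at ang deg"
    M=Ro.from_quat(s["ee_rot"]).as_matrix(); return np.round(M.T@(np.array(target)-s["ee_pos"]),4), round(toolang(s)-ang,2)
E
python3 - <<'E'
from h import *
p=viewer.snapshot("wrist"); save(p,"w1"); s=robot.observe(); print(s["ee_pos"],toolang(s))
img=p["image"]
for r in spotter.regions_of(p,"wine_key"):
    m=r["pixels"]; v,u=np.nonzero(m); print(round(r["conf"],2),u.mean(),v.mean(),m.sum())
    pts=np.array([ray(p,a,b,.03)[:2] for a,b in zip(u,v)],np.float32); print(cv2.minAreaRect(pts))
    q=pts[img[v,u].min(1)>200]; 
    if len(q)>9: print(len(q),cv2.minAreaRect(q))
for m in spotter.mark_of(p,"wine_key"): print(m["conf"],ray(p,m["location"][0]*640,m["location"][1]*480,0))
E
```

```text
[0.64560013 0.12053951 0.23070606] 3.6348837291842244
0.81 14.613357843137255 168.70435049019608 3264
((0.6597253084182739, 0.42505043745040894), (0.0344262421131134, 0.12323000282049179), 77.67174530029297)
0.76 480.182845040593 115.16096011295447 2833
((0.7493497729301453, -0.025430206209421158), (0.020338203758001328, 0.12405075877904892), 24.5712947845459)
0.58 319.6938663745893 206.44249726177438 1826
((0.6482441425323486, 0.11941985040903091), (0.11685927957296371, 0.017360562458634377), 4.400665283203125)
1135 ((0.6472553610801697, 0.11901891976594925), (0.11496040225028992, 0.016400817781686783), 3.5652642250061035)
0.87 [0.64708358 0.11787983 0.        ]
0.74 [ 0.74648828 -0.02982004  0.        ]
```

View pics/w1.png

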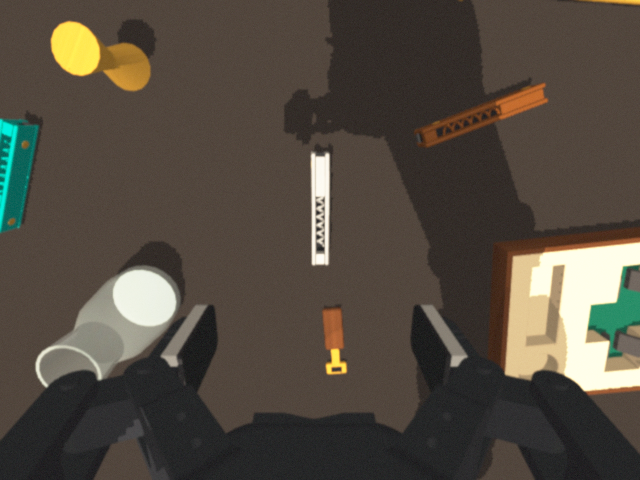

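The key, image (320,207), lies between the fingers and reads (0.647, 0.119) at 3.6–4.4°. I'm descending.

Call:
send_rows:
  motion:
    - [[0.085,0.0015,0.0015,0.05,-0.4],[0.085,0.0015,0.0015,0.1,-0.4],[0.085,0.0015,0.0015,0.15,-0.4],[0.085,0.0015,0.0015,0.19,-0.4],[0.07,0.0015,0.0015,0.21,-0.4]]

```text
clock: 3.25
ee_pos: [0.6461, 0.1145, 0.0197]
ee_rot: [0.999, 0.033, -0.001, 0.0]
contact_force: [0.2, -0.7, 0.6]
width: 0.827
gripper_force: 0.0
```

Call:
send_rows:
  motion:
    - [[0.05,0,0,0.008,0],[0.03,0,0,0.014,0],[0.01,0,0,0.014,0],[0.01,0,0,0.014,0],[0.01,0,0,0.014,0]]
  force: 70

```text
clock: 3.88
ee_pos: [0.6476, 0.1166, 0.0083]
ee_rot: [0.999, 0.034, 0.001, -0.0]
contact_force: [-2.2, -0.9, 7.7]
width: 0.192
gripper_force: 69.5
```

Call:
send_rows:
  motion:
    - [[0.01,0,0,0,0],[0.01,0,0,0,0]]

```text
clock: 4.12
ee_pos: [0.6476, 0.1166, 0.0083]
ee_rot: [0.999, 0.034, 0.001, -0.0]
contact_force: [-0.4, 0.7, 6.5]
width: 0.194
gripper_force: 69.5
```

Gripped, but there is an upward force of 6.5 N, so the fingertips are probably touching the top. I'll regrip slightly higher to leave clearance for seating.

Call:
send_rows:
  motion:
    - [[0.03,0,0,0,0],[0.03,0,0,-0.006,0],[0.01,0,0,-0.006,0],[0.01,0,0,-0.006,0],[0.01,0,0,-0.006,0]]

```text
clock: 4.75
ee_pos: [0.6476, 0.1167, 0.0144]
ee_rot: [0.999, 0.034, 0.001, -0.0]
contact_force: [-3.1, -0.5, 12.6]
width: 0.192
gripper_force: 69.1
```

Call:
send_rows:
  motion:
    - [[0.01,0,0,0,0]]

```text
clock: 4.88
ee_pos: [0.6476, 0.1167, 0.0144]
ee_rot: [0.999, 0.033, 0.001, -0.0]
contact_force: [-3.7, -0.7, 12.2]
width: 0.191
gripper_force: 69.1
```

The force came from the pads swinging forward as they close, not from the tips touching. I'll go back to the lower, fuller grip.

Call:
send_rows:
  motion:
    - [[0.03,0,0,0,0],[0.03,0,0,0.005,0],[0.01,0,0,0.005,0],[0.01,0,0,0.005,0],[0.01,0,0,0.005,0]]
  force: 80

```text
clock: 5.5
ee_pos: [0.6469, 0.1164, 0.0081]
ee_rot: [0.999, 0.033, -0.0, 0.0]
contact_force: [-0.4, 0.9, -2.5]
width: 0.193
gripper_force: 78.0
```

Call:
send_rows:
  motion:
    - [[0.01,0,0,0,0],[0.01,0,0,-0.03,0],[0.01,0,0,-0.08,0],[0.01,0,0,-0.12,0]]

```text
clock: 6.0
ee_pos: [0.6472, 0.1166, 0.1301]
ee_rot: [0.999, 0.034, 0.0, -0.0]
contact_force: [0.9, 0.5, -0.9]
width: 0.192
gripper_force: 78.2
```

```bash
python3 - <<'E'
from h import *
s=robot.observe(); print(s["ee_pos"],toolang(s),s["width"],s["gripper_force"],s["contact_force"]); print(shift(s,[.541,-.249,.13],10.3))
E
```

```text
[0.64719927 0.11657252 0.13010039] 3.843805516243142 0.19177763136659934 78.2222306728363 [ 0.86384161  0.50250887 -0.90295456]
(array([-1.305e-01,  3.576e-01, -1.000e-04]), np.float64(-6.46))
```

Call:
send_rows:
  motion:
    - [[0.01,-0.021,0.056,0,0],[0.01,-0.042,0.112,-0.015,0],[0.01,-0.063,0.168,-0.03,0],[0.01,-0.084,0.22,-0.05,-3],[0.01,-0.092,0.24,-0.05,-6.5]]

```text
clock: 6.62
ee_pos: [0.5707, -0.1332, 0.18]
ee_rot: [0.996, 0.089, 0.001, 0.001]
contact_force: [0.4, 0.9, -2.0]
width: 0.195
gripper_force: 78.5
```

Call:
send_rows:
  motion:
    - [[0.01,0,0,0,0]]

```text
clock: 6.75
ee_pos: [0.5707, -0.1313, 0.1786]
ee_rot: [0.996, 0.089, 0.0, 0.0]
contact_force: [0.4, 0.5, -2.2]
width: 0.192
gripper_force: 78.5
```

```bash
cat > meas.py <<'E'
from h import *
import sys
p=viewer.snapshot("wrist"); save(p,sys.argv[1]); s=robot.observe(); print(s["ee_pos"],toolang(s),s["gripper_force"])
img=p["image"]; hsv=cv2.cvtColor(img,cv2.COLOR_RGB2HSV)
g=((hsv[...,0]>55)&(hsv[...,0]<90)&(hsv[...,1]>120)).astype(np.uint8)
cs,_=cv2.findContours(g,cv2.RETR_EXTERNAL,cv2.CHAIN_APPROX_NONE); c=max(cs,key=cv2.contourArea)[:,0]
for z in (.006,.03):
    pts=np.array([ray(p,a,b,z)[:2] for a,b in c],np.float32); rc=cv2.minAreaRect(pts); print("green z",z,rc)
for m in spotter.mark_of(p,"cutout"): u,v=m["location"][0]*640,m["location"][1]*480; print("cutout",m["conf"],u,v,ray(p,u,v,.03))
for t in("wine_key",):
  for m in spotter.mark_of(p,t): u,v=m["location"][0]*640,m["location"][1]*480; print(t,m["conf"],u,v,ray(p,u,v,s["ee_pos"][2]-.0085))
E
python3 meas.py w2
```

```text
[ 0.57116464 -0.1295818   0.17840553] 10.223537778892783 78.46133351325989
green z 0.006 ((0.5418320298194885, -0.24987439811229706), (0.1313457041978836, 0.09234938770532608), 10.379026412963867)
green z 0.03 ((0.5499472618103027, -0.23969265818595886), (0.12135656177997589, 0.08532603830099106), 10.379021644592285)
cutout 0.93 429.37600000000003 270.62399999999997 [ 0.54662357 -0.2437816   0.03      ]
wine_key 0.91 314.304 297.31199999999995 [ 0.57165189 -0.13021675  0.16990553]
```

View pics/w2.png

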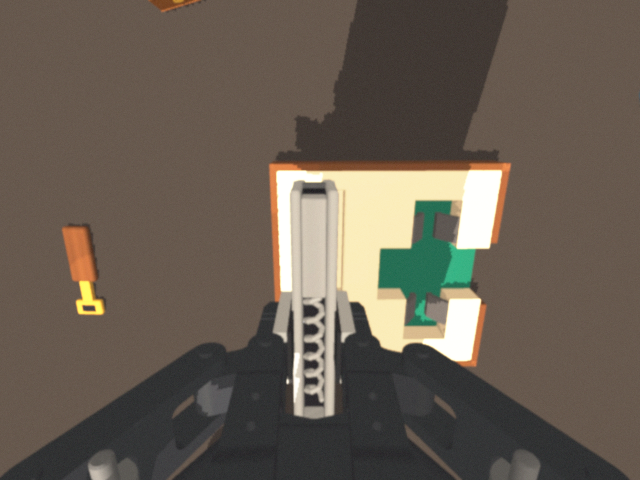

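The key is held straight, with its spiral up, from (314,185) to (314,415). The case's cutout is clear at about (430,265). I'll fix the cutout centre from the cream top's outline at z = 30 mm.

```bash
cat > case.py <<'E'
from h import *
import sys
def case(p,name=None):
    img=p["image"]; hsv=cv2.cvtColor(img,cv2.COLOR_RGB2HSV).astype(int)
    m=((hsv[...,0]>8)&(hsv[...,0]<35)&(hsv[...,1]<135)&(hsv[...,2]>140)).astype(np.uint8)
    m=cv2.morphologyEx(m,cv2.MORPH_OPEN,np.ones((3,3)))
    n,l,st,_=cv2.connectedComponentsWithStats(m)
    keep=[i for i in range(1,n) if st[i,4]>300]; v,u=np.nonzero(np.isin(l,keep))
    if name:cv2.imwrite(f"pics/{name}.png",(np.isin(l,keep)*255).astype(np.uint8))
    pts=np.array([ray(p,a,b,.03)[:2] for a,b in zip(u,v)],np.float32)
    (c,sz,a)=cv2.minAreaRect(pts); a=(a+45)%90-45; r=np.radians(a)
    print("cream",np.round(c,4),np.round(sz,4),round(a,2),"cutout",np.round(np.array(c)-.045*np.array([-np.sin(r),np.cos(r)]),4))
if __name__=="__main__":
    for n in ("wrist","top"):
        p=viewer.snapshot(n); case(p,"m_"+n)
E
python3 case.py
```

```text
cream [ 0.4999 -0.2029] [0.2618 0.2028] 10.34 cutout [ 0.508  -0.2472]
cream [ 0.4675 -0.2531] [0.584  0.7581] -5.33 cutout [ 0.4633 -0.2979]
```

View pics/m_wrist.png

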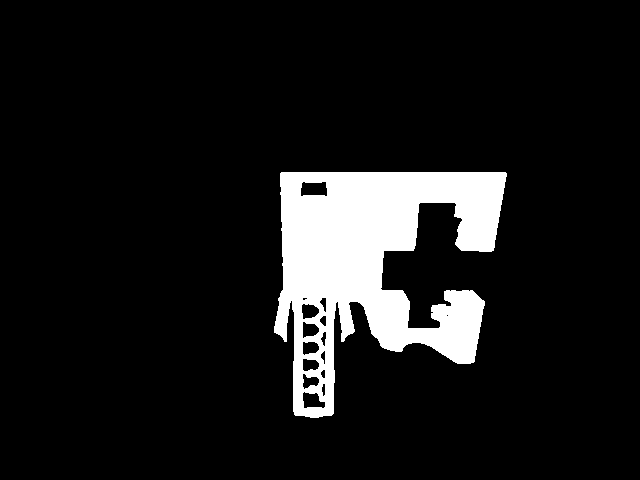

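```bash
python3 - <<'E'
from h import *
p=viewer.snapshot("wrist"); s=robot.observe(); print(s["ee_pos"],toolang(s))
P=[ray(p,u,v,.03)[:2] for u,v in [(281,172),(506,172),(475,362)]]
print(np.round(P,4)); a,b,c=P
print("sides",np.linalg.norm(a-b),np.linalg.norm(b-c),"ang",np.degrees(np.arctan2(*(b-c)[::-1])),np.degrees(np.arctan2(*(a-b)[::-1]))-90)
r=np.radians(10.35); ex=np.array([np.cos(r),np.sin(r)]); ey=np.array([-ex[1],ex[0]])
ctr=(a+c)/2; print("centre",ctr,"cutout",ctr-.045*ey)
# notch: top-plane edges visible at right side (y-): far side x edge at (492,250), near (484,300)?
cu=ctr-.045*ey
R,t=np.array(p["R"]),np.array(p["t"]); img=p["image"].copy()
def poly(pts,z,col):
    q=[]
    for x,y in pts:
        X=R@np.array([*(cu+x*ex+y*ey),z])+t; q.append([p["fx"]*X[0]/X[2]+p["cx"],p["fy"]*X[1]/X[2]+p["cy"]])
    cv2.polylines(img,[np.round(np.array(q)*16).astype(np.int32)],True,col,1,cv2.LINE_AA,4)
rect=lambda a,b:[(-a,-b),(a,-b),(a,b),(-a,b)]
poly(rect(.07,.021),.03,(255,0,0)); poly(rect(.026,.049),.03,(255,0,255)); poly(rect(.07,.021),.006,(0,0,255)); poly(rect(.026,.049),.006,(0,0,255))
poly([(-.101,-.056),(.101,-.056),(.101,.146),(-.101,.146)],.03,(255,0,0))
c=cv2.resize(img[140:390,250:530],None,fx=2.4,fy=2.4,interpolation=cv2.INTER_CUBIC); cv2.imwrite("pics/ov.png",cv2.cvtColor(c,cv2.COLOR_RGB2BGR))
E
```

```text
[ 0.57163927 -0.12790017  0.17813875] 10.417384639136504
[[ 0.6125 -0.0909]
 [ 0.6469 -0.278 ]
 [ 0.4594 -0.3142]]
sides 0.190242598617874 0.19089690038712703 ang 10.94340271281141 10.388889453525067
centre [ 0.53598429 -0.2025547 ] cutout [ 0.54406902 -0.24682249]
```

View pics/ov.png

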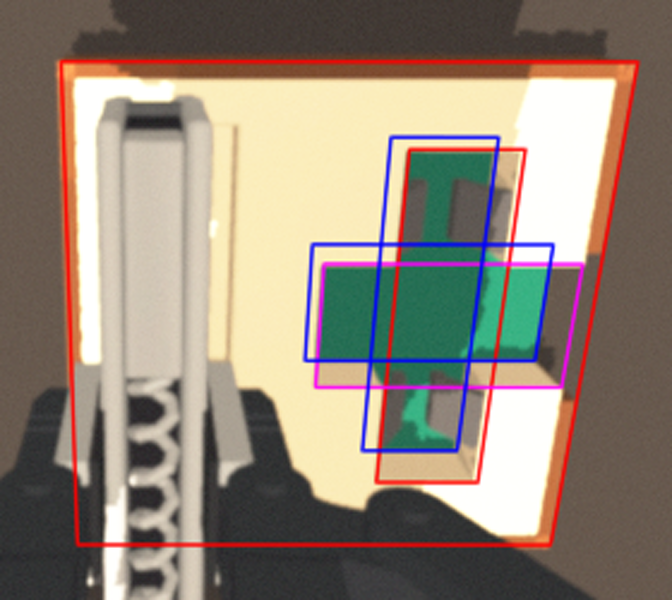

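The overlay of the model on the picture fits well: mouth, notch and case edges all coincide. Cutout is at (0.544, -0.2468), angle 10.4°. I'm moving over it.

```bash
python3 - <<'E'
from h import *
s=robot.observe(); print(s["ee_pos"],shift(s,[.544,-.2468,.065],10.4))
E
```

```text
[ 0.57163927 -0.12790017  0.17813875] (array([-0.0487,  0.112 ,  0.1131]), np.float64(0.02))
```

Call:
send_rows:
  motion:
    - [[0.01,-0.022,0.05,0,0],[0.01,-0.044,0.1,0.01,0],[0.01,-0.049,0.112,0.05,0],[0.01,-0.049,0.112,0.09,0],[0.01,-0.049,0.112,0.113,0]]

```text
clock: 7.68
ee_pos: [0.5427, -0.2473, 0.0632]
ee_rot: [0.996, 0.09, -0.001, -0.001]
contact_force: [-0.5, 0.1, -1.1]
width: 0.194
gripper_force: 78.6
```

Call:
send_rows:
  motion:
    - [[0.01,0,0,0,0],[0.01,0,0,0,0],[0.01,0,0,0,0]]

```text
clock: 8.05
ee_pos: [0.5441, -0.2482, 0.0666]
ee_rot: [0.996, 0.09, 0.001, 0.0]
contact_force: [-0.2, 0.9, -1.2]
width: 0.192
gripper_force: 78.5
```

```bash
python3 - <<'E'
from h import *
p=viewer.snapshot("wrist"); s=robot.observe(); print(s["ee_pos"],toolang(s),s["contact_force"],shift(s,[.544,-.2468,.04],10.4))
cu=np.array([.544,-.2468]); r=np.radians(10.4); ex=np.array([np.cos(r),np.sin(r)]); ey=np.array([-ex[1],ex[0]])
R,t=np.array(p["R"]),np.array(p["t"]); img=p["image"].copy()
def poly(c0,a,b,z,col):
    q=[]
    for x,y in [(-a,-b),(a,-b),(a,b),(-a,b)]:
        X=R@np.array([*(c0+x*ex+y*ey),z])+t; q.append([p["fx"]*X[0]/X[2]+p["cx"],p["fy"]*X[1]/X[2]+p["cy"]])
    cv2.polylines(img,[np.round(np.array(q)*16).astype(np.int32)],True,col,1,cv2.LINE_AA,4)
poly(cu,.07,.021,.03,(255,0,0)); poly(cu,.026,.049,.03,(255,0,255))
poly(s["ee_pos"][:2],.059,.009,s["ee_pos"][2]-.0083+.03,(0,0,255))
cv2.imwrite("pics/w3.png",cv2.cvtColor(img,cv2.COLOR_RGB2BGR))
E
```

```text
[ 0.54394786 -0.24825523  0.06648466] 10.344543779116014 [ 0.51704309 -0.77792506 -1.05372664] (array([ 0.0003, -0.0014,  0.0265]), np.float64(-0.06))
```

View pics/w3.png

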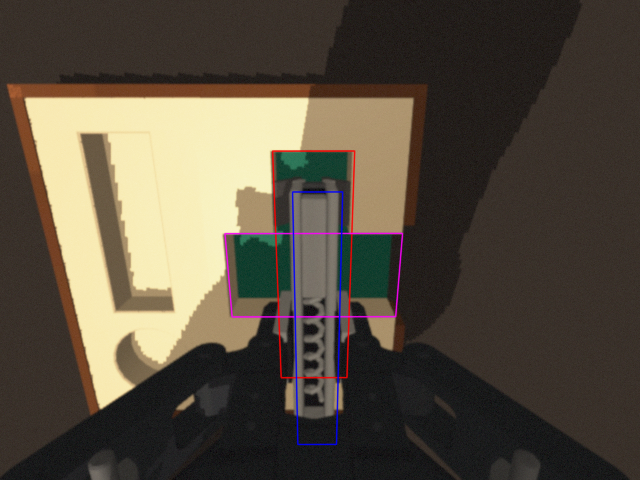

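The cutout overlay fits, but the key's ends show at rows ~180 and ~415 where 192 and 445 were predicted. That suggests it hangs lower in the grip than I assumed, so I'll measure that.

```bash
python3 - <<'E'
from h import *
p=viewer.snapshot("wrist"); s=robot.observe(); e=s["ee_pos"]; print(e)
r=np.radians(10.4); ex=np.array([np.cos(r),np.sin(r)])
for z in (.04,.05,.06,.07,.08,.088):
    f=ray(p,315,181,z)[:2]; n=ray(p,315,415,z)[:2]; print(z,"len",round(np.linalg.norm(f-n),4),"far/near along x from TCP",round((f-e[:2])@ex,4),round((n-e[:2])@ex,4))
q=viewer.snapshot("scene"); R,t=np.array(q["R"]),np.array(q["t"]); X=R@e+t
u,v=q["fx"]*X[0]/X[2]+q["cx"],q["fy"]*X[1]/X[2]+q["cy"]; print("tcp px scene",u,v)
img=q["image"].copy(); ey=np.array([-ex[1],ex[0]])
def pr(P):
    X=R@np.array(P)+t; return np.array([q["fx"]*X[0]/X[2]+q["cx"],q["fy"]*X[1]/X[2]+q["cy"]])
a0,b0=int(u)-75,int(v)-60
c=cv2.resize(img[b0:b0+110,a0:a0+150],None,fx=5,fy=5,interpolation=cv2.INTER_CUBIC)
for zz,col in ((e[2]-.0083,(0,0,255)),(e[2]+.0217,(255,0,0))):
    L=[(pr([*(e[:2]+k*ex-0*ey),zz])-[a0,b0])*5 for k in(-.059,.059)]
    cv2.line(c,*[tuple(int(i) for i in l) for l in L],col,1)
cv2.imwrite("pics/s3.png",cv2.cvtColor(c,cv2.COLOR_RGB2BGR))
E
```

```text
[ 0.54382787 -0.24829057  0.06636493]
0.04 len 0.1462 far/near along x from TCP 0.0562 -0.09
0.05 len 0.1376 far/near along x from TCP 0.0576 -0.0801
0.06 len 0.129 far/near along x from TCP 0.0589 -0.0701
0.07 len 0.1204 far/near along x from TCP 0.0603 -0.0601
0.08 len 0.1117 far/near along x from TCP 0.0616 -0.0501
0.088 len 0.1048 far/near along x from TCP 0.0627 -0.0421
tcp px scene 179.3239943103961 200.59151191557675
```

View pics/s3.png

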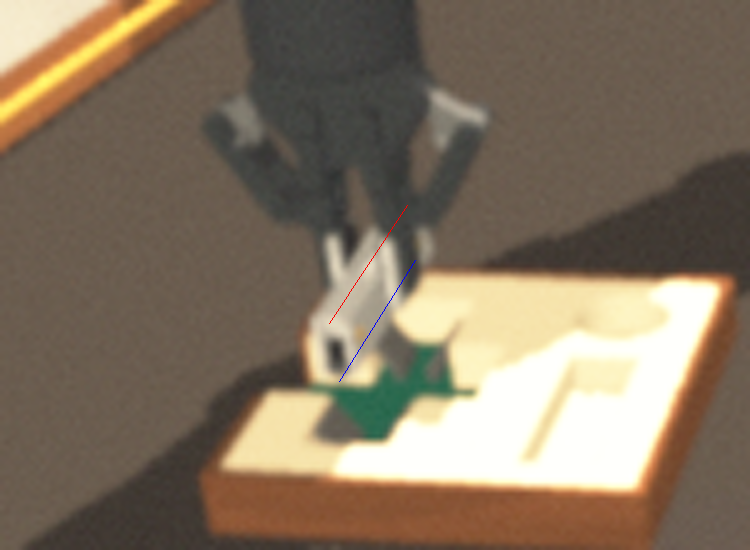

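The near end is hidden by the gripper body, so 415 is not the key's end. The scene crop shows the key level and upright, matching the prediction. It is only about 2 mm forward in x and 1 mm in y, so I'll correct for that and lower it.

Call:
send_rows:
  motion:
    - [[0.01,-0.002,-0.0007,0.01,0],[0.01,-0.002,-0.0007,0.02,0],[0.01,-0.002,-0.0007,0.03,0],[0.01,-0.002,-0.0007,0.036,0],[0.01,-0.002,-0.0007,0.042,0]]
  force: 100

```text
clock: 8.82
ee_pos: [0.5412, -0.2477, 0.0228]
ee_rot: [0.996, 0.09, -0.0, -0.0]
contact_force: [0.0, 0.1, -1.5]
width: 0.185
gripper_force: 101.6
```

Call:
send_rows:
  motion:
    - [[0.01,0,0,0.002,0],[0.01,0,0,0.004,0]]

```text
clock: 9.07
ee_pos: [0.5415, -0.2479, 0.0196]
ee_rot: [0.996, 0.09, 0.0, 0.0]
contact_force: [-0.4, 0.5, 2.7]
width: 0.186
gripper_force: 102.8
```

Contact with the pads came at about the expected height. Now I press on.

Call:
send_rows:
  motion:
    - [[0.01,0,0,0.002,0],[0.01,0,0,0.004,0],[0.01,0,0,0.005,0]]

```text
clock: 9.45
ee_pos: [0.5414, -0.2478, 0.0144]
ee_rot: [0.996, 0.09, 0.0, 0.0]
contact_force: [-0.4, 0.4, 0.7]
width: 0.184
gripper_force: 102.6
```

Call:
send_rows:
  motion:
    - [[0.01,0,0,0.001,0],[0.01,0,0,0.002,0]]

```text
clock: 9.7
ee_pos: [0.5413, -0.2478, 0.0137]
ee_rot: [0.996, 0.09, 0.0, 0.0]
contact_force: [-12.8, 5.9, 44.9]
width: 0.187
gripper_force: 108.3
```

It reached the floor: TCP z is 13.7 mm as predicted, with 45 N. I'll ease off, open a little inside the notch, and retreat.

Call:
send_rows:
  motion:
    - [[0.01,0,0,-0.0015,0],[0.04,0,0,-0.0015,0],[0.04,0,0,-0.0015,0],[0.04,0,0,-0.0015,0]]

```text
clock: 10.2
ee_pos: [0.541, -0.2478, 0.0136]
ee_rot: [0.996, 0.09, -0.0, -0.0]
contact_force: [0.0, 0.2, 0.0]
width: 0.467
gripper_force: 0.0
```

Call:
send_rows:
  motion:
    - [[0.04,0,0,-0.02,0],[0.04,0,0,-0.06,0],[0.04,-0.04,0,-0.12,0],[0.04,-0.06,0,-0.16,0],[0.04,-0.06,0,-0.16,0]]

```text
clock: 10.82
ee_pos: [0.4824, -0.2601, 0.179]
ee_rot: [0.996, 0.089, 0.003, 0.002]
contact_force: [-0.1, 0.1, -0.4]
width: 0.469
gripper_force: 0.0
```

```bash
python3 - <<'E'
from h import *
p=viewer.snapshot("wrist"); s=robot.observe(); print(s["ee_pos"],s["width"])
cu=np.array([.544,-.2468]); r=np.radians(10.4); ex=np.array([np.cos(r),np.sin(r)]); ey=np.array([-ex[1],ex[0]])
R,t=np.array(p["R"]),np.array(p["t"]); img=p["image"].copy()
def poly(c0,a,b,z,col):
    q=[]
    for x,y in [(-a,-b),(a,-b),(a,b),(-a,b)]:
        X=R@np.array([*(c0+x*ex+y*ey),z])+t; q.append([p["fx"]*X[0]/X[2]+p["cx"],p["fy"]*X[1]/X[2]+p["cy"]])
    cv2.polylines(img,[np.round(np.array(q)*16).astype(np.int32)],True,col,1,cv2.LINE_AA,4)
    q=np.array(q); return q.min(0),q.max(0)
a,b=poly(cu,.07,.021,.03,(255,0,0)); poly(cu,.059,.009,.036,(0,0,255)); print(a,b)
q=viewer.snapshot("scene"); c1=cv2.resize(q["image"][150:260,110:260],None,fx=4,fy=4,interpolation=cv2.INTER_CUBIC)
x0=int(np.clip((a[0]+b[0])/2-65,0,510)); y0=int(np.clip((a[1]+b[1])/2-110,0,260))
c2=cv2.resize(img[y0:y0+220,x0:x0+100],(200,440),interpolation=cv2.INTER_CUBIC)
cv2.imwrite("pics/fin.png",cv2.cvtColor(np.hstack([c1,c2]),cv2.COLOR_RGB2BGR))
E
```

```text
[ 0.48243414 -0.2593684   0.17683574] 0.4669191809144167
[284.00412888  59.46972796] [338.40479337 233.73946931]
```

View pics/fin.png

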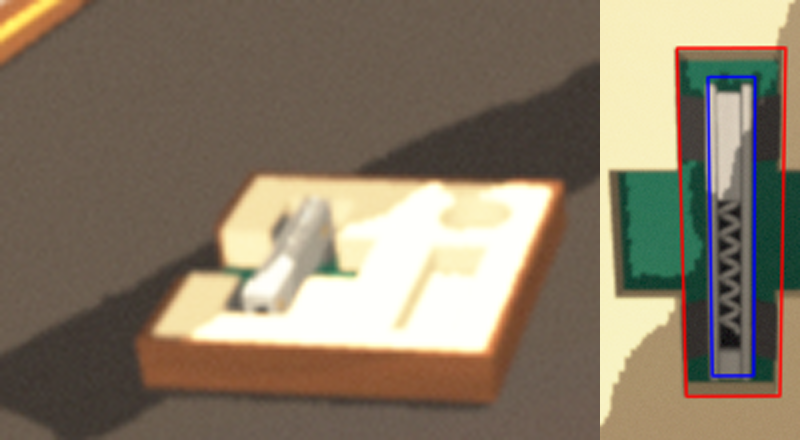

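The right crop shows the key's outline matching the model of the seated key, top at 36 mm. The left crop shows it sunk level in the cutout. As a check I'll press its top with shut fingers and read the contact height.

```bash
python3 - <<'E'
from h import *
s=robot.observe(); print(s["ee_pos"],shift(s,[.554,-.245,.055],10.4))
E
```

```text
[ 0.48233859 -0.25876253  0.17531107] (array([ 0.0728, -0.0009,  0.1204]), np.float64(-0.08))
```

Call:
send_rows:
  motion:
    - [[0,0.05,-0.001,0,0],[0,0.073,-0.001,0.03,0],[0,0.073,-0.001,0.07,0],[0,0.073,-0.001,0.105,0],[0,0.073,-0.001,0.12,0]]

```text
clock: 11.55
ee_pos: [0.5527, -0.2434, 0.051]
ee_rot: [0.996, 0.091, -0.002, -0.001]
contact_force: [1.2, -0.2, 0.3]
width: -0.003
gripper_force: 0.0
```

Call:
send_rows:
  motion:
    - [[0,0,0,0.005,0],[0,0,0,0.01,0],[0,0,0,0.014,0],[0,0,0,0.017,0]]

```text
clock: 12.05
ee_pos: [0.5541, -0.2446, 0.0373]
ee_rot: [0.996, 0.09, 0.0, 0.0]
contact_force: [-0.2, -0.3, -0.0]
width: -0.001
gripper_force: 0.0
```

Call:
send_rows:
  motion:
    - [[0,0,0,0.001,0],[0,0,0,0.002,0]]

```text
clock: 12.3
ee_pos: [0.554, -0.2447, 0.036]
ee_rot: [0.996, 0.09, 0.0, 0.0]
contact_force: [-9.5, 2.8, 29.7]
width: 0.0
gripper_force: 14.9
```

Contact at z = 36.0 mm under a 30 N press, so the key is fully home. I'm retreating and handing in.

Call:
send_rows:
  motion:
    - [[0,0,0,-0.02,0],[0,0,0,-0.07,0],[0,0,0,-0.12,0],[0,0,0,-0.15,0],[0,0,0,-0.15,0]]

```text
clock: 12.92
ee_pos: [0.5551, -0.2449, 0.1883]
ee_rot: [0.996, 0.09, 0.002, 0.001]
contact_force: [0.4, 0.0, -0.9]
width: -0.005
gripper_force: 0.0
```

```bash
python3 - <<'E'
from h import *
s=robot.observe(); print(s["ee_pos"],s["contact_force"]); print(robot.close_job())
E
```

```text
[ 0.55509918 -0.24494545  0.18832569] [ 0.44350714  0.00560029 -0.87071398]
the job is handed in; nothing more can be done
None
```

The wine key is seated upright, spiral side up, on the cutout's floor and released: its top measured 36 mm above the cart (6 mm above the case) under a 30 N check press, and the job was handed in at about 13 s with nothing else touched.

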